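# Seat the sample carrier and throw its toggle clamp

### The arm

A 6-joint arm with a two-finger parallel gripper is mounted at the origin on the work surface. World frame = base frame: x ahead of the robot, y to its left, z up, the work surface at z = 0. Lengths are in mm, angles in degrees, forces in N, time in s.
With the tool pointing down it reaches from about 300 to 850 mm from the base axis. Payload 4.2 kg.
Tool frame: the origin (TCP) lies at the very end of the fingers, on their centre line; the grasp point (between the pads) lies 19 mm behind it; z points along the fingers, y is the line along which they close (so a half turn about z gives the same grasp; the last joint's range is limited). The gripper opens to 91 mm and grips with 3 to 60 N. Pads are 32 mm wide; open, the fingers measure 118 mm over their backs; the gripper's body (76 mm by 178 mm) begins 60 mm behind the grasp point.
Start: joints at [-76.375, 18.312, 89.639, -0, 72.044, -1.146], TCP at [146.601, -556.014, 213.976] pointing down, gripper open.
Joint ranges: [-177.97, 177.97], [-48.28, 115.42], [12.27, 149.76], [-77.06, 257.06], [2.81, 150.46], [-146.56, 146.56]. Speed limits (degrees/s): [147.25, 147.25, 180, 180, 180, 180].

### API

Orientations are given as [roll, pitch, yaw] about the fixed x, y, z axes, in that order (R = Rz(yaw) Ry(pitch) Rx(roll)).
In Python, from workcell import env, eyes gives the robot as it stands.
- The arm moves only by the tool send_rows, never from a script. Its argument "targets" is text: rows parted by semicolons, each of 7 numbers parted by spaces: the shift along the tool's x, y, z in m, then the turn, a rotation vector about the tool's x, y, z in degrees, then the opening in per cent of the stroke, from 0 (shut) to 100 (fully open). A call has 1 to 12 rows; each row is the pose to reach, as a shift and turn from the pose commanded when the call began, along the tool's axes at that moment; what a row does not reach only later rows make up. A row lasts 1/12 s, in which the tool goes at most 41.7 mm and 7.16 degrees, less where a joint would pass 70% of its speed; a pose out of reach is approached as far as the arm can. A call with a gripper value outside its range is refused whole. The fingers move at their own pace and stop on an object; "grip_force" is the grip in N (left out, the last holds). Time passes only in rows, so rows that repeat a pose let the fingers close. It gives the time, the measured TCP pose, the force, the opening and the grip force at its end, in the units of the state.
- env.state(): the state, without advancing time (a new reading comes with each control period).
- eyes.grab_frame(name): name is "scene" or "side" or "wrist"; returns a dict with "image" (384x512x3 uint8, blue, green, red), "fovy" (degrees; the focal length in pixels is half the picture's height over the tangent of half this angle, whatever the lens; pixels are square), "cx", "cy" (the principal point, pixels), "eye" and "attitude" of the camera in the world. Camera axes: x right, y up, looking along -z (the intrinsics and any distortion apply to the point x, -y, -z); pixel columns grow to the right and rows downward; lengths in mm; the calibration is good to about 2 mm. A picture is of the moment at which its call begins. There is no depth.
- env.job_done(): hands the job in; it is judged then, once.
The state is a dict: "time_s": time; "qpos": joint angles; "qvel": joint speeds; "effort": joint torques, N m; "ee_pos": TCP position; "ee_rot": TCP orientation; "force": force on the tool from outside, world axes, zero at the start; "torque": the same for the moment, N m; "gripper_width": finger opening in mm; "gripper_force": force on a finger pad.
Only numpy, scipy, OpenCV 4.12 (cv2) and the standard library are available. Lean on these libraries where they do the work, as an engineer would, in place of code of your own. Each camera call takes 0.05 s, during which the arm holds its last target. There are 200 camera calls.

### The job

Push the blue sample carrier along its channel until it is fully home against the end stop, then flip the orange-knobbed toggle lever over past its centre so that it snaps shut and its arm drops into the carrier's slot. Only push with the fingers: do not lift or tip the carrier, leave everything else on the table where it stands, and finish with the hand clear.

Things in the scene. Friction and masses are not known exactly. Their poses are not given: they have to be found in the camera images.
- fixture: clamping fixture fixed to the table: aluminium plate, x -60 to +80, y -130 to +130 mm, 12 mm thick. Origin at table height in mid channel; z up. The channel runs along y at x = 0 on the plate's top (12 mm up), between two steel rails 52 mm apart inside, 10 mm wide, 27 mm high above the table; closed at +y by the end stop, open at -y. Heights below are above the table
- stop_face (a point): middle of the steel end stop's flat face, which looks to the fixture's -y into the channel: at x = 0, y = 105 mm of the fixture, 29 mm high; the stop is 72 mm wide, 20 mm thick, 46 mm high
- carrier: loose blue sample carrier in the channel, about 0.35 kg, slides on friction; 48 mm wide (x), 100 mm long (y), 34 mm high, axes along the fixture's, glass plate on top. Origin: centre of its underside. A slot 18 mm wide, 20 mm deep crosses its top, centred 25 mm from the origin towards +y. It starts 35 to 85 mm short of the stop; fully home its origin is at y = 55 mm of the fixture
- carrier_rear (a point): middle of the carrier's flat rear (-y) end face, 50 mm from its origin and 17 mm above its underside: push here towards the fixture's +y
- clamp (a joint): toggle lever angle, rad: 0 open, leaning to the fixture's +x, away from the channel; 0.55 upright (centre); 1.1 snapped shut, leaning over the channel to -x. A spring drives it to 0 from below the centre, to 1.1 from above it: 0.22 N m at either end (about 4 N at the knob to start it), none at the centre. It can shut fully only with the carrier home
- clamp_hinge (a point): hinge of the lever, axis along the fixture's y, at x = 54, y = 80 mm of the fixture, 52 mm high, in a dark bracket x 41 to 67, y 65 to 95, 62 mm high. The handle is a 10 mm steel rod, 62 mm from hinge to knob centre. A short arm with a black rubber foot stands up from the hinge when open, to 100 mm high, and lies level over the channel, foot in the slot, when shut
- clamp_knob (a point): centre of the orange ball knob, 22 mm across, on the lever's end: when open at x = 86, y = 80 mm of the fixture, 105 mm high; upright at x = 54 mm, 114 mm high; when shut at x = 22 mm, 105 mm high
- screw_pot: open aluminium screw cup, 52 mm across, 42 mm high, stands beyond the lever side of the fixture; origin: centre of its underside; bystander, not to be moved
- lens_post: small lens on a steel post with a round foot 36 mm across, 74 mm high, stands between robot and fixture; origin: centre of its underside; bystander, not to be moved
- hex_driver: screwdriver with yellow handle, 160 mm long, lying on the table between robot and fixture; origin: under its middle, its x axis runs along it; bystander, not to be moved
- cleaver: black and grey fibre cleaver, 50 x 60 x 46 mm; origin: centre of its underside; bystander, not to be moved
- wash_bottle: white bottle, 70 mm across, 150 mm high; origin: centre of its underside; bystander, not to be moved
- slide_box: blue slide box, 100 x 140 mm tray 35 mm high with its lid standing open to about 100 mm at its +x side; origin: centre of the tray's underside; bystander, not to be moved
There are look-alikes about, which are no part of the job. Of the things shaped like the carrier, the blue one is meant.

How it is judged (in metres and radians):
On the way, in this order (a step that is already met when the one before it is completed fails the run):
1. the carrier is home against the end stop while the lever is still open (y of carrier in the frame of fixture between 0.0505 and 0.058 m and distance between carrier and fixture below 0.065 m and value of joint clamp below 0.3 rad), for 0.2 s.
2. the lever has snapped shut past its centre (value of joint clamp above 1 rad and y of carrier in the frame of fixture between 0.0505 and 0.058 m and distance between carrier and fixture below 0.065 m), for 0.2 s.
At the end, for the whole second after the job is handed in: the carrier lies flat and still in the channel within about 4 mm of the end stop, and the lever stands still in its shut position (above 1.0 rad) (all of step 2 and velocity of joint clamp between -0.05 and 0.05 rad/s and angle between carrier's own z axis and vertical below 0.06 rad and linear speed of carrier below 0.01 m/s); the robot touches nothing.
It fails at once if the carrier is lifted more than 8 mm or tipped more than 0.2 rad (z of carrier in the frame of fixture above 0.02 m or angle between carrier's own z axis and vertical above 0.2 rad).
It fails at once if a bystander is moved more than 15 mm or tipped over (distance of any of screw_pot, lens_post, hex_driver, cleaver, wash_bottle, slide_box from where it was at the start of the episode above 0.015 m or angle between any of screw_pot, lens_post, cleaver, wash_bottle, slide_box's own z axis and vertical above 0.4 rad).
It also fails if it takes over 40 s, if anything falls off the work surface, if the arm or the gripper's body presses on something with over 40 N, if the wrist force passes 120 N, or if a joint passes its speed limit or range.

## Working session

There is one attempt and no reset: what is moved stays moved. The work goes in short steps, Python scripts to look and compute and a tool call to move; the robot and the scene stay as the last step left them, time stands still between calls to the robot, and variables do not carry over. Pictures are saved under pics/ and viewed, at most 10 in all, crops included, and the job is handed in when it is done.

Besides the shell and the picture viewer there is one more tool, called after "Request:" in YAML: its name, and indented under it one key for each argument. send_rows: Moves the arm, as the interface text tells. Its arguments: {"type":"object","properties":{"targets":{"type":"string"},"grip_force":{"type":"number"}},"required":["targets"]}

```bash
mkdir -p pics; ls; cat > h.py <<'E'
import numpy as np, cv2
from workcell import env, eyes
def grab(n,fn):
    f=eyes.grab_frame(n); cv2.imwrite('pics/'+fn,f['image'])
    import pickle; pickle.dump(f,open('pics/'+fn+'.pkl','wb')); return f
E
python3 - <<'E'
from h import *
for n in ('scene','side','wrist'):
    f=grab(n,n+'0.png'); print({k:v for k,v in f.items() if k!='image'})
print(env.state())
E
```

```text
pics
{'fovy': 43.0951040472071, 'cx': 252.155221448169, 'cy': 187.51863185875575, 'eye': array([1651.08216291,   66.9510597 ,  917.59746739]), 'attitude': array([53.21346889, -0.13894942, 93.94017355])}
{'fovy': 55.92913948001123, 'cx': 256.7476757390872, 'cy': 189.0720175465753, 'eye': array([ 256.87397999, -707.82167238,  811.73306489]), 'attitude': array([ 46.42191161,  -0.22466666, -22.20965436])}
{'fovy': 63.92798165650427, 'cx': 254.3615305030616, 'cy': 189.76823945922075, 'eye': array([ 212.40178992, -538.47247146,  384.21605603]), 'attitude': array([-1.40607794e+01,  6.09525842e-02, -7.51895657e+01])}
{'time_s': 0.15, 'qpos': array([-7.63735555e+01,  1.83432067e+01,  8.96889320e+01, -7.05600010e-04,
        7.20412463e+01, -1.14569955e+00]), 'qvel': array([-0.02850955, -0.13110922, -0.2402578 ,  0.02773704, -0.04021241,
       -0.02544436]), 'effort': array([ 4.31821136e-04, -4.12772226e+01, -2.32154685e+01,  7.26870331e-02,
        4.33883455e-02, -8.83979192e-05]), 'ee_pos': array([ 146.52687618, -555.65194011,  213.32320947]), 'ee_rot': array([-1.79926616e+02, -7.96516427e-04,  1.47723615e+01]), 'force': array([0.47755888, 0.31490979, 0.08595596]), 'torque': array([-0.03633646,  0.01203766,  0.02895655]), 'gripper_force': 0.0, 'gripper_width': 90.94564883589632}
```

View pics/scene0.png

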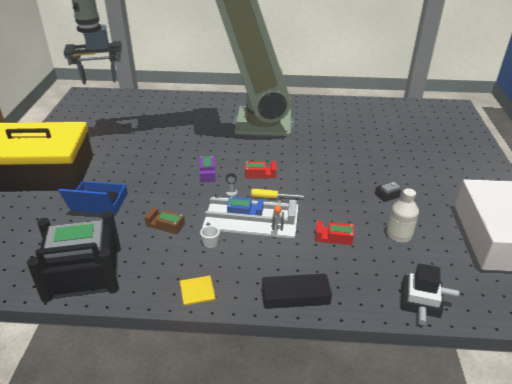

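View pics/side0.png

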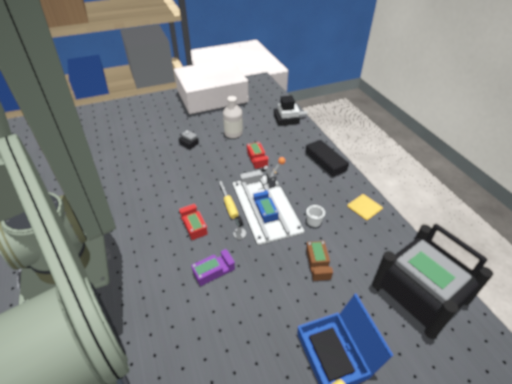

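Scene view: fixture around (252,215), with the blue carrier at (243,205) and the knob near (278,210). In the side view the carrier is at (265,206) and the knob at (282,160).

Things that could be mistaken for the carrier (scene pixels): purple (207,168), red (261,170), red (336,233), brown (165,221), and the blue slide box (95,197). I choose the blue one in the channel at (243,205) and check it in a close crop.

```bash
python3 - <<'E'
from h import *
a=cv2.imread('pics/scene0.png')[180:244,196:306]; b=cv2.imread('pics/side0.png')[150:250,220:320]
a=cv2.resize(a,None,fx=4,fy=4,interpolation=cv2.INTER_CUBIC);b=cv2.resize(b,None,fx=3.5,fy=3.5,interpolation=cv2.INTER_CUBIC)
c=np.zeros((350,790,3),np.uint8);c[:256,:440]=a;c[:350,440:790]=b
cv2.imwrite('pics/c1.png',c)
E
```

```text
(no output)
```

View pics/c1.png

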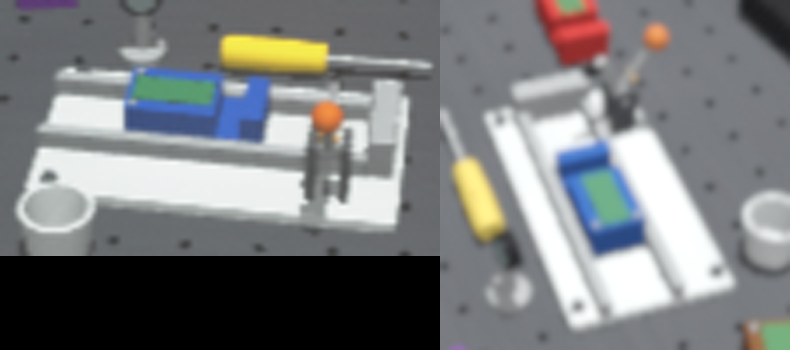

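The crop confirms the blue carrier with the green top, in the channel between the rails. The stop is on the right (world +y) and the lever with the orange knob is open towards the camera. Next I fit the fixture pose from corner pixels in both views.

```bash
cat >> h.py <<'E'
from scipy.spatial.transform import Rotation as R
from scipy.optimize import least_squares
import pickle
def proj(f,P):
    p=(np.atleast_2d(P)-f['eye'])@R.from_euler('xyz',f['attitude'],degrees=True).as_matrix()
    k=192/np.tan(np.radians(f['fovy']/2))
    return np.c_[f['cx']+k*p[:,0]/-p[:,2], f['cy']+k*p[:,1]/p[:,2]]
def fix2w(q,P):
    P=np.atleast_2d(np.array(P,float)); c,s=np.cos(q[2]),np.sin(q[2])
    return P@np.array([[c,s,0],[-s,c,0],[0,0,1]])+[q[0],q[1],0]
def load(n): return pickle.load(open(f'pics/{n}.png.pkl','rb'))
E
cat > fit.py <<'E'
from h import *
S=load('scene0');D=load('side0')
sc=lambda u,v:(196+u/4,180+v/4); sd=lambda u,v:(220+(u-440)/3.5,150+v/3.5)
obs=[('plate++',S,(80,130,12),sc(397,223)),('plate-+',S,(-60,130,12),sc(410,97)),
('plate--',D,(-60,-130,12),sd(574,322)),('plate+-',D,(80,-130,12),sd(735,280)),('plate-+',D,(-60,130,12),sd(486,113)),
('knob',S,(86,80,105),sc(327,116)),('knob',D,(86,80,105),sd(656,37)),
('rail+-',S,(36,-130,27),sc(40,127)),('rail--',S,(-36,-130,27),sc(58,72)),
('stop',S,(36,125,46),sc(396,138)),('stop',S,(-36,125,46),sc(403,82)),('stop',S,(-36,105,46),sc(373,80)),('stop',D,(-36,105,46),sd(516,98))]
cobs=[(S,(-24,-50,46),sc(133,70)),(S,(24,-50,46),sc(126,98)),(S,(24,50,46),sc(266,110)),(S,(-24,50,46),sc(268,78)),
(D,(-24,-50,46),sd(594,233)),(D,(24,-50,46),sd(641,217)),(D,(-24,50,46),sd(558,153)),(D,(24,50,46),sd(606,144))]
def res(q):
    r=[proj(f,fix2w(q,P))[0]-o for _,f,P,o in obs]
    r+=[proj(f,fix2w(q,np.add(P,(0,q[3],0))))[0]-o for f,P,o in cobs]
    return np.ravel(r)
s=least_squares(res,[640,-30,0,-20],x_scale=[10,10,.1,10],loss='soft_l1')
print(s.x,np.degrees(s.x[2]));print(res(s.x).reshape(-1,2).round(1).tolist())
def tri(os):
    return least_squares(lambda p:np.ravel([proj(f,p)[0]-o for f,o in os]),[600,0,50]).x
print('knob tri',tri([(S,sc(327,116)),(D,sd(656,37))]),'pred',fix2w(s.x,(86,80,105)))
print('rear tri',[tri([(cobs[i][0],cobs[i][2]),(cobs[i+4][0],cobs[i+4][2])]) for i in ((0),(1))])
g=fix2w(s.x,[(0,s.x[3]-50,29),(0,5,29),(0,105,29)]);print(g)
E
python3 fit.py
```

```text
[ 5.67169594e+02 -5.43369846e+00 -6.65701893e-02 -2.08828386e+01] -3.8141908883672104
[[-0.1, 0.2], [-0.3, 0.1], [-0.6, 0.5], [-0.2, 0.3], [-0.6, 0.1], [0.2, 0.5], [-0.6, 0.1], [-0.6, 1.4], [0.0, -0.2], [0.1, 1.5], [-0.1, -0.4], [0.5, -0.5], [-0.3, -0.1], [-0.0, -0.6], [-1.2, 2.7], [-1.2, 2.8], [0.3, 0.3], [-0.8, -0.4], [1.5, 0.3], [-1.3, -0.8], [-0.1, -1.6]]
knob tri [659.02069     67.5461365  106.69278526] pred [[658.30078808  68.66829467 105.        ]]
rear tri [array([540.35508438, -74.92581739,  44.72407042]), array([580.68023176, -76.30635349,  50.02700503])]
[[ 5.62454394e+02 -7.61595332e+01  2.90000000e+01]
 [ 5.67502199e+02 -4.44773346e-01  2.90000000e+01]
 [ 5.74154302e+02  9.93337290e+01  2.90000000e+01]]
```

```bash
cat >> h.py <<'E'
Q=[567.17,-5.43,-0.06657]
def go(P,yaw=86.2,s=None):
    s=s or env.state(); T=R.from_euler('xyz',s['ee_rot'],degrees=True)
    d=T.inv().apply(fix2w(Q,P)[0]-s['ee_pos'])/1000
    r=(T.inv()*R.from_euler('xyz',[180,0,yaw],degrees=True)).as_rotvec(degrees=True)
    print('shift m',d.round(4),'turn',r.round(2))
def where():
    s=env.state(); w=s['ee_pos']-[Q[0],Q[1],0]; c,sn=np.cos(Q[2]),np.sin(Q[2])
    print('fix',np.round([c*w[0]+sn*w[1],-sn*w[0]+c*w[1],w[2]],1),'rot',s['ee_rot'].round(2),'F',s['force'].round(1),'t',s['time_s'],s['gripper_width'])
E
python3 -c "
from h import *
go((0,-115,150));where()"
```

```text
shift m [ 0.5104 -0.3157  0.0637] turn [-6.000e-02 -5.000e-02 -7.143e+01]
fix [-383.1 -577.   213.3] rot [-179.93   -0.     14.77] F [0.5 0.3 0.1] t 0.15 90.94564883589632
```

Request:
send_rows:
  targets: "0.034 -0.021 0 0 0 -5 0; 0.068 -0.042 0 0 0 -10 0; 0.102 -0.063 0 0 0 -15 0; 0.136 -0.084 0 0 0 -20 0; 0.170 -0.105 0 0 0 -25 0; 0.204 -0.126 0 0 0 -30 0; 0.238 -0.147 0 0 0 -35 0; 0.272 -0.168 0 0 0 -40 0; 0.306 -0.189 0 0 0 -45 0; 0.340 -0.210 0 0 0 -50 0; 0.374 -0.231 0 0 0 -55 0; 0.408 -0.253 0 0 0 -60 0"
  grip_force: 20

```text
time_s: 1.15
ee_pos: [477.6, -205.7, 213.9]
ee_rot: [-180.0, 0.0, 75.0]
force: [0.7, -0.6, -0.4]
gripper_width: 14.1
gripper_force: 0.0
```

```bash
python3 -c "
from h import *
go((0,-115,110));where()"
```

```text
shift m [0.1038 0.0571 0.1038] turn [-0.000e+00  1.000e-02 -1.118e+01]
fix [ -76.1 -205.8  213.9] rot [-1.800e+02  1.000e-02  7.502e+01] F [ 0.7 -0.6 -0.4] t 1.15 14.110185610886992
```

Request:
send_rows:
  targets: "0.03 0.016 0 0 0 -4 0; 0.06 0.033 0 0 0 -8 0; 0.09 0.05 0 0 0 -11.2 0; 0.104 0.057 0 0 0 -11.2 0; 0.104 0.057 0.03 0 0 -11.2 0; 0.104 0.057 0.06 0 0 -11.2 0; 0.104 0.057 0.09 0 0 -11.2 0; 0.104 0.057 0.104 0 0 -11.2 0; 0.104 0.057 0.104 0 0 -11.2 0; 0.104 0.057 0.104 0 0 -11.2 0"

```text
time_s: 1.98
ee_pos: [558.3, -122.3, 109.5]
ee_rot: [-179.9, 0.0, 85.9]
force: [0.2, -0.8, -0.0]
gripper_width: 0.5
gripper_force: 0.0
```

```bash
python3 -c "
from h import *
go((0,-115,22));where();grab('wrist','w1.png');grab('side','s1.png');
a=cv2.imread('pics/w1.png');b=cv2.imread('pics/s1.png')[140:260,210:320]
c=np.zeros((384,792,3),np.uint8);c[:,:432]=a[:,40:472];b=cv2.resize(b,None,fx=3.2,fy=3.2);c[:384,432:432+352]=b;cv2.imwrite('pics/c2.png',c)"
```

```text
shift m [0.0022 0.0012 0.0875] turn [-0.1   0.   -0.29]
fix [  -1.  -117.2  109.5] rot [-179.9     0.     85.91] F [ 0.2 -0.8 -0. ] t 1.9833 0.45349375971550265
```

View pics/c2.png

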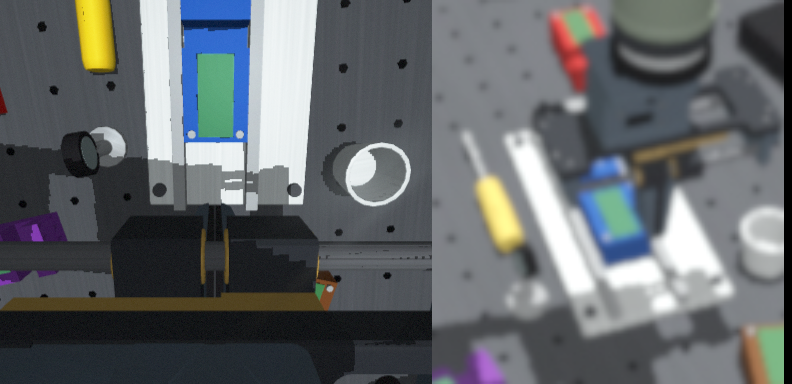

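Wrist view: the carrier's rear top edge is at row 141, columns 222–290 of the full image. The fingers are centred on the channel at column 255, clear of the lens post and the cup. I'll check the fit against this view.

```bash
python3 -c "
from h import *
f=load('w1');print(proj(f,fix2w(Q,[(-24,-71,46),(24,-71,46),(-60,-130,12),(80,-130,12)])).round(1))"
```

```text
[[223.8 142.5]
 [287.2 142.2]
 [189.8 204.4]
 [343.6 203.9]]
```

Request:
send_rows:
  targets: "0.002 0.001 0.03 0 0 -0.3 0; 0.002 0.001 0.06 0 0 -0.3 0; 0.002 0.001 0.08 0 0 -0.3 0; 0.002 0.001 0.086 0 0 -0.3 0; 0.002 0.001 0.086 0 0 -0.3 0; 0.002 0.001 0.086 0 0 -0.3 0"

```text
time_s: 2.58
ee_pos: [561.4, -120.5, 25.5]
ee_rot: [179.8, 0.0, 86.3]
force: [-0.4, -0.2, 1.0]
gripper_width: 0.4
gripper_force: 0.0
```

```bash
python3 -c "
from h import *
go((0,-11,24));where()"
```

```text
shift m [ 0.1042 -0.0018  0.0014] turn [0.16 0.03 0.06]
fix [   1.9 -115.2   25.5] rot [1.7984e+02 3.0000e-02 8.6260e+01] F [-0.4 -0.2  1. ] t 2.5833 0.4086801034573382
```

The prediction matches within 2–3 px, so I push.

Request:
send_rows:
  targets: "0.01 0 0 0 0 0 0; 0.02 0 0 0 0 0 0; 0.028 -0.001 0 0 0 0 0; 0.036 -0.001 0 0 0 0 0; 0.044 -0.001 0 0 0 0 0; 0.052 -0.001 0 0 0 0 0; 0.06 -0.001 0 0 0 0 0; 0.068 -0.001 0 0 0 0 0; 0.076 -0.001 0 0 0 0 0; 0.084 -0.002 0 0 0 0 0; 0.09 -0.002 0 0 0 0 0; 0.094 -0.002 0 0 0 0 0"

```text
time_s: 3.58
ee_pos: [565.4, -26.2, 25.4]
ee_rot: [179.8, 0.1, 86.4]
force: [-0.5, -7.1, 4.3]
gripper_width: 0.2
gripper_force: 3.2
```

Request:
send_rows:
  targets: "0.002 0 0 0 0 0 0; 0.004 0 0 0 0 0 0; 0.006 0 0 0 0 0 0; 0.006 0 0 0 0 0 0"

```text
time_s: 3.92
ee_pos: [565.8, -20.4, 25.4]
ee_rot: [179.8, 0.1, 86.4]
force: [0.0, -4.4, 4.7]
gripper_width: 0.3
gripper_force: 2.5
```

```bash
python3 -c "
from h import *
where()"
```

```text
fix [ -0.4 -15.   25.4] rot [1.798e+02 1.200e-01 8.637e+01] F [ 0.  -4.4  4.7] t 3.9167 0.26364470502101733
```

Request:
send_rows:
  targets: "0.0015 0 0 0 0 0 0; 0.003 0 0 0 0 0 0; 0.004 0 0 0 0 0 0; 0.004 0 0 0 0 0 0"

```text
time_s: 4.25
ee_pos: [565.9, -18.4, 25.5]
ee_rot: [179.8, 0.3, 86.5]
force: [-0.7, -12.9, 4.6]
gripper_width: 0.4
gripper_force: 6.1
```

Request:
send_rows:
  targets: "0.001 0 0 0 0 0 0; 0.002 0 0 0 0 0 0; 0.002 0 0 0 0 0 0"

```text
time_s: 4.5
ee_pos: [566.0, -18.4, 25.5]
ee_rot: [179.8, 0.5, 86.5]
force: [-1.3, -18.3, 5.0]
gripper_width: 0.4
gripper_force: 9.6
```

The TCP stopped moving and the force rose to 18 N, so the carrier is probably at the stop. I back off, lift, and check with the camera.

Request:
send_rows:
  targets: "-0.01 0 0 0 0 0 0; -0.03 0 0 0 0 0 0; -0.03 0 -0.03 0 0 0 0; -0.03 0 -0.06 0 0 0 0; -0.03 0 -0.095 0 0 0 0; -0.03 0 -0.13 0 0 0 0; -0.03 0 -0.15 0 0 0 0; -0.03 0 -0.15 0 0 0 0; -0.03 0 -0.15 0 0 0 0"

```text
time_s: 5.25
ee_pos: [563.4, -43.3, 175.3]
ee_rot: [179.8, -0.0, 86.3]
force: [-0.4, 0.1, -0.6]
gripper_width: 0.5
gripper_force: 0.0
```

```bash
python3 -c "
from h import *
go((160,80,175));where();f=grab('wrist','w2.png');grab('scene','sc2.png')
for y in (-5,0,5,105): print(y,proj(f,fix2w(Q,[(-24,y,46),(24,y,46)])).round(1).tolist())
a=cv2.imread('pics/w2.png')[:290,140:380];b=cv2.imread('pics/sc2.png')[180:244,196:306]
c=np.zeros((580,800,3),np.uint8);c[:580,:480]=cv2.resize(a,None,fx=2,fy=2);c[:183,484:799]=cv2.resize(b,(315,183));cv2.imwrite('pics/c3.png',c)"
```

```text
shift m [0.1177 0.1615 0.0008] turn [ 0.16 -0.02  0.11]
fix [ -1.3 -38.  175.3] rot [ 1.7984e+02 -2.0000e-02  8.6310e+01] F [-0.4  0.1 -0.6] t 5.25 0.47249960447238787
-5 [[230.7, 149.7], [279.9, 149.8]]
0 [[230.6, 144.5], [280.1, 144.6]]
5 [[230.5, 139.3], [280.2, 139.4]]
105 [[228.7, 25.5], [282.8, 25.7]]
```

View pics/c3.png

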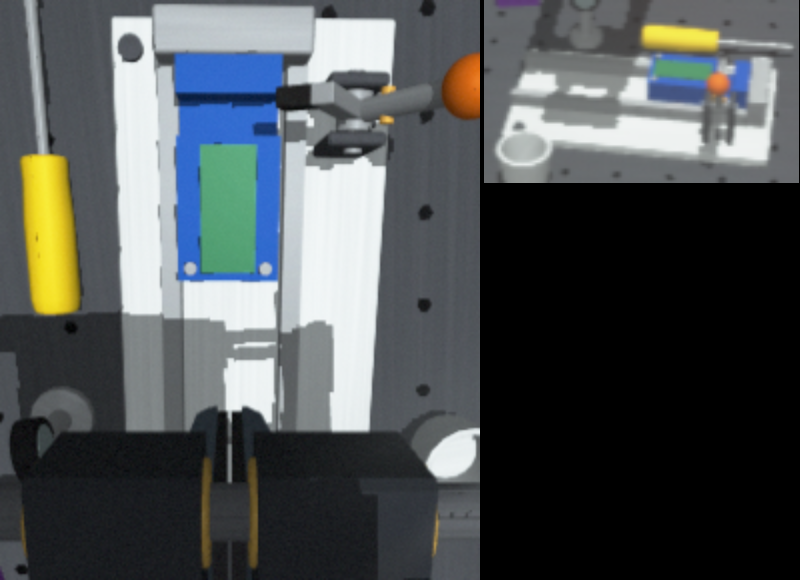

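The carrier's front edge meets the stop (full-image row ~26 against 25.5 predicted) and its rear is at row 140, which is y ≈ 5 mm, so it is home. The lever is still open, with the knob at about (375,43). Now I move to the knob's +x side.

Request:
send_rows:
  targets: "0.02 0.028 0 0 0 0 0; 0.044 0.06 0 0 0 0 0; 0.067 0.092 0 0 0 0 0; 0.091 0.125 0 0 0 0 0; 0.11 0.15 0 0 0 0 0; 0.118 0.162 0 0 0 0 0; 0.118 0.162 0 0 0 0 0; 0.118 0.162 0.025 0 0 0 0; 0.118 0.162 0.05 0 0 0 0; 0.118 0.162 0.072 0 0 0 0; 0.118 0.162 0.076 0 0 0 0; 0.118 0.162 0.076 0 0 0 0"

```text
time_s: 6.35
ee_pos: [729.8, 62.5, 94.9]
ee_rot: [-179.6, 0.1, 86.2]
force: [-0.0, 0.2, 0.9]
gripper_width: 0.8
gripper_force: 0.0
```

```bash
python3 -c "
from h import *
go((112,80,99));where()"
```

```text
shift m [ 0.0015 -0.0458 -0.0038] turn [-0.39  0.06  0.04]
fix [157.7  78.6  94.9] rot [-1.7961e+02  6.0000e-02  8.6250e+01] F [-0.   0.2  0.9] t 6.35 0.7568877298506032
```

Request:
send_rows:
  targets: "0.0015 -0.02 -0.004 0 0 0 0; 0.0015 -0.035 -0.004 0 0 0 0; 0.0015 -0.042 -0.004 0 0 0 0; 0.0015 -0.048 -0.004 0 0 0 0; 0.0015 -0.054 -0.004 0 0 0 0; 0.0015 -0.06 -0.004 0 0 0 0; 0.0015 -0.06 -0.004 0 0 0 0"

```text
time_s: 6.93
ee_pos: [675.9, 68.3, 104.6]
ee_rot: [179.4, -0.0, 86.3]
force: [4.8, -0.4, 1.6]
gripper_width: 0.5
gripper_force: 2.8
```

```bash
python3 -c "
from h import *
where()"
```

```text
fix [103.6  80.8 104.6] rot [ 1.7942e+02 -3.0000e-02  8.6280e+01] F [ 4.8 -0.4  1.6] t 6.9333 0.5314368454023111
```

In contact at about 5 N, as expected. I carry on over the centre.

Request:
send_rows:
  targets: "0 -0.006 0.003 0 0 0 0; 0 -0.012 0.005 0 0 0 0; 0 -0.018 0.005 0 0 0 0; 0 -0.024 0.005 0 0 0 0; 0 -0.03 0.005 0 0 0 0; 0 -0.036 0.005 0 0 0 0; 0 -0.042 0.005 0 0 0 0; 0 -0.045 0.005 0 0 0 0; 0 -0.045 0.005 0 0 0 0; 0 -0.045 0.005 0 0 0 0"

```text
time_s: 7.77
ee_pos: [627.0, 71.5, 96.0]
ee_rot: [-179.9, 0.0, 86.3]
force: [0.5, 1.0, -0.2]
gripper_width: 0.6
gripper_force: 0.0
```

```bash
python3 -c "
from h import *
where()"
```

```text
fix [54.6 80.7 96. ] rot [-1.799e+02  2.000e-02  8.628e+01] F [ 0.5  1.  -0.2] t 7.7667 0.5636979088282227
```

No contact force is left, so the lever has probably snapped over. I retreat to +x, lift, and check.

Request:
send_rows:
  targets: "0 0.015 0 0 0 0 0; 0 0.04 0 0 0 0 0; 0 0.07 0 0 0 0 0; 0 0.08 -0.03 0 0 0 0; 0 0.08 -0.06 0 0 0 0; -0.03 0.08 -0.09 0 0 0 0; -0.065 0.08 -0.12 0 0 0 0; -0.1 0.08 -0.13 0 0 0 0; -0.13 0.08 -0.13 0 0 0 0; -0.13 0.08 -0.13 0 0 0 0; -0.13 0.08 -0.13 0 0 0 0"

```text
time_s: 8.68
ee_pos: [698.9, -65.0, 226.2]
ee_rot: [-179.9, -0.0, 86.1]
force: [-0.4, -0.4, 0.5]
gripper_width: 0.4
gripper_force: 0.0
```

```bash
python3 -c "
from h import *
where();f=grab('wrist','w3.png');grab('side','s3.png')
print(proj(f,fix2w(Q,[(22,80,105),(86,80,105),(0,5,46),(0,105,46)])).round(1).tolist())
a=cv2.imread('pics/w3.png');b=cv2.imread('pics/s3.png')[140:260,220:310]
c=np.zeros((384,800,3),np.uint8);c[:,:512]=a;c[:384,512:800]=cv2.resize(b,(288,384));cv2.imwrite('pics/c4.png',c)"
```

```text
fix [135.4 -50.7 226.2] rot [-1.7994e+02 -2.0000e-02  8.6110e+01] F [-0.4 -0.4  0.5] t 8.6833 0.3864981682727069
[[124.3, 38.7], [197.7, 38.6], [133.3, 124.1], [124.1, 25.8]]
```

View pics/c4.png

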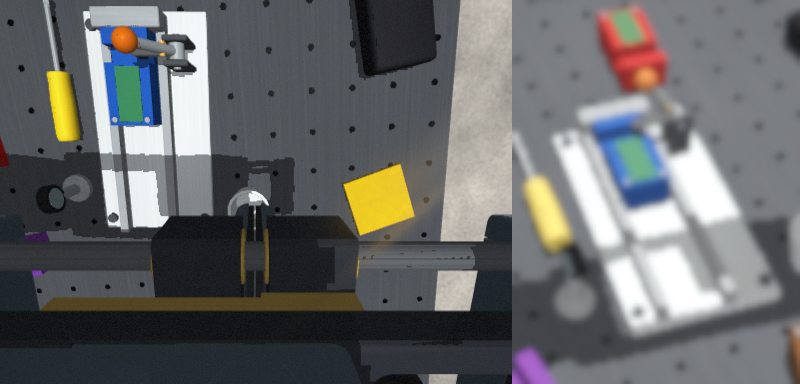

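The knob is at (124,39), exactly where the shut lever is predicted. The carrier's rear is at row ~124, which is home, and its front is against the stop. The hand is clear, so I hand in.

```bash
python3 -c "
from h import *
print(env.job_done())"
```

```text
the job is handed in; nothing more can be done
None
```

The carrier is home against the end stop, the toggle lever is snapped shut, and the hand is clear; the job was handed in at about 8.8 s, and no verdict came back.

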